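# Raise the canister's bail and hang it on the twin hook

## Task

The short coffee canister stands on the counter with its wire bail folded down. Leaving the canister standing where it is, swing the bail up to upright, then lift the canister by the bail, hook it over both prongs of the hanging stand and lower it gently until it is seated in the dips; let go so that it hangs still. Do not drop it on the hook or lean hard on the stand, whose arm is only clamped to its post, keep the canister level, and leave the other things where they are.

Things in the scene. Friction and masses are not known exactly. Their poses are not given: they have to be found in the camera images.
- canister: Short closed aluminium canister, 0.4 to 0.65 kg: body 96 mm across, flat lid 100 mm across, lid top 104 mm above its foot; too wide to grasp by the body. Origin at the centre of its underside, z up. The bail pivots on its sides at y = +52 and -52 mm, 78 mm above the foot (axis = its y axis) and lies folded out on its -x side. Not the tall tin with a knob.
- bail (a joint): Angle of the canister's wire bail, rad: 0 = upright, 1.45 to 1.7 = folded down on the canister's -x side (stop at 1.75; it can also swing to -1.75 on the other side). Its ears rub lightly (0.025 N m), so it stays where it is left.
- bail_grip (a point): Middle of the bail's top, 114 mm from the pivot axis, on the axis of the wooden roller (12 mm in diameter, 34 mm long, free to turn on the wire). Site y runs along roller and wire, z away from the pivots. Beside the roller the bare 4 mm wire runs on straight to 43 mm from the middle each way. Upright, this point is 192 mm above the canister's foot, 88 mm above the lid.
- stand: Fixed hanging stand. Origin on the counter straight below the dips; z up. Its arm is two parallel prongs of 6 mm rod at y = +29 and -29 mm pointing to -x, each with a dip at x = -6 to +6 mm. In front the tip turns up to 16 mm above the dip at x = -26 mm; behind, the rod rises 10 mm by x = +20 mm and runs level to a crossbar at x = 89 mm. The wire must lie across both prongs (along y) in the dips.
- stand_post (a point): Top of the stand's 12 mm steel post, 333 mm above the counter, 95 mm behind the dips on the stand's +x side, on a wooden board 170 x 150 x 16 mm. The arm's clamp (26 mm across) is set on this post at a height that differs each time and is not reported: the top of the rod in the dips is 240 to 275 mm above the counter; look or feel for it. The seated roller's centre is 2 mm higher.
- cup: Yellow ceramic cup, 76 mm across, 72 mm high, bystander; origin under its centre.
- tumbler: Clear glass tumbler, 68 mm across, 105 mm high, bystander; origin under its centre.
- cezve: Steel cezve, 84 mm across, 66 mm high, long dark handle on its +y side, bystander; origin under its centre.
- spoon: Wooden spoon 260 mm long lying on the counter, bystander; origin under its middle.
- tin: Tall closed aluminium canister with a knob and no bail, 94 mm across, 168 mm high, bystander; origin under its centre.
- bowl: White ceramic bowl, 100 mm across, 45 mm high, bystander; origin under its centre.
Mind the look-alikes: they are no part of the job. What is shaped like the canister but purple or red is not meant.

How it is judged (in metres and radians):
On the way, in this order (a step that is already met when the one before it is completed fails the run):
1. the bail is swung upright while the canister still stands in its place (value of joint bail between -0.25 and 0.25 rad and height (world z) of canister below 0.005 m and distance of canister from where it was at the start of the episode below 0.03 m), for 0.2 s.
2. the canister is lifted clear of the counter by the bail (height (world z) of canister above 0.03 m and value of joint bail between -0.35 and 0.35 rad), for 0.2 s.
At the end, for the whole second after the job is handed in: The canister hangs from its bail on the stand, the wire lying across both prongs in their dips (roller centre within 12 mm of the dips along the prongs, within 20 mm of the middle, wire within 0.15 rad of square to the prongs), clear of the counter and base, level within 0.2 rad, at rest and let go (x of bail_grip in the frame of stand between -0.012 and 0.012 m and y of bail_grip in the frame of stand between -0.02 and 0.02 m and z of bail_grip in the frame of stand between 0.236 and 0.281 m and angle between the y axis of bail_grip and the y axis of stand, either way round below 0.15 rad and height (world z) of canister above 0.04 m and angle between canister's own z axis and vertical below 0.2 rad and contact force between canister and stand above 2 N and linear speed of canister below 0.03 m/s and angular speed of canister below 0.3 rad/s); the robot touches nothing.
It fails at once if the canister is lifted, or dragged more than 30 mm, while its bail is still folded or half folded (value of joint bail above 0.5 rad and (distance of canister from where it was at the start of the episode above 0.03 m or height (world z) of canister above 0.012 m)).
It fails at once if the canister tips by more than 0.45 rad (angle between canister's own z axis and vertical above 0.45 rad).
It fails at once if the stand is loaded with more than 25 N (dropped on, pressed or struck) (contact force between stand and anything else above 25 N).
It fails at once if the canister is dropped or swung fast at the hook (over 0.25 m/s with the roller within 30 mm of the dips, seen from above) (horizontal distance between bail_grip and stand below 0.03 m and linear speed of canister above 0.25 m/s).
It fails at once if a bystander is moved by more than 20 mm (distance of any of cup, tumbler, cezve, spoon, tin, bowl from where it was at the start of the episode above 0.02 m).
It also fails if it takes over 72 s, if anything falls off the work surface, if the arm or the gripper's body presses on something with over 40 N, if the wrist force passes 120 N, or if a joint passes its speed limit or range.

## Robot

A 7-joint arm with a two-finger parallel gripper is mounted at the origin on the work surface. World frame = base frame: x ahead of the robot, y to its left, z up, the work surface at z = 0. Lengths are in mm, angles in rad, forces in N, time in s.
With the tool pointing down it reaches from about 400 to 875 mm from the base axis. Payload 4.4 kg.
Tool frame: the origin (TCP) lies midway between the tips of the shut fingers; the grasp point (between the pads) lies ctrl.grip_depth behind it (ctrl.grip_depth is the distance from the TCP to the grasp point, in mm); z points along the fingers, y is the line along which they close (so a half turn about z gives the same grasp; the last joint's range is limited). The gripper opens to 85 mm and grips with 20 to 120 N. Pads are 22 mm wide; open, the fingers measure 114 mm over their backs; the gripper's body (76 mm by 85 mm) begins 54 mm behind the grasp point. The pads swing forward as they close: fully open they stand 13 mm farther back than shut.
Start: joints at [-1.308, 0.628, 0.038, 1.517, -0.027, 0.996, -0.02], TCP at [209.866, 615.202, 231.313] pointing down, gripper open.
Joint ranges: [-3.06, 3.06], [-0.37, 2.12], [-1.25, 1.32], [0.18, 2.47], [-1.1, 4.24], [0.23, 1.98], [-2.94, 2.94]. Speed limits (rad/s): [2.57, 2.57, 3.14, 3.14, 3.14, 3.14, 3.14].

## Interface

Orientations are given as [roll, pitch, yaw] about the fixed x, y, z axes, in that order (R = Rz(yaw) Ry(pitch) Rx(roll)).
In Python, from cell import ctrl gives the robot as it stands.
- The arm moves only by the tool carry_out, never from a script. Its argument "deltas" is one flat list of numbers, 7 for each row, row after row: the turn, a rotation vector about the tool's x, y, z in degrees, then the shift along the tool's x, y, z in m, then the closure, from -1 (fully open) to 1 (shut). In form: [wx, wy, wz, dx, dy, dz, claw, wx, wy, wz, dx, dy, dz, claw, ...]. A call has 1 to 12 rows; each row shifts and turns the commanded pose from where the row before left it, along the tool's axes as they then stand; what a row does not reach is not made up. A row lasts 1/8 s, in which the tool goes at most 62.5 mm and 10.7 degrees, less where a joint would pass 70% of its speed; a pose out of reach is approached as far as the arm can. A call with a gripper value outside its range is refused whole. The fingers move at their own pace and stop on an object; the grip force is fixed at half the most. Time passes only in rows, so rows that do not move let the fingers close. It gives the time, the measured TCP pose, the force, the opening and the grip force at its end, in the units of the state.
- ctrl.read_state(): the state, without advancing time (a new reading comes with each control period).
- ctrl.get_image(name): name is "side" or "top"; returns the picture (480x640x3 uint8, red, green, blue); there is no depth.
- ctrl.calibration(name): a dict with "mtx" (3x3 intrinsics, pixels), "distortion" ([k1, k2, p1, p2, k3] as OpenCV has them; the pictures are not rectified), "R" (3x3) and "t" (3): a world point X has camera coordinates R X + t. Camera axes: x right, y down, z forward; pixel columns grow to the right and rows downward; lengths in mm; the calibration is good to about 2 mm. A picture is of the moment at which its call begins. calibration takes no time and is no camera call.
- ctrl.finish_job(): hands the job in; it is judged then, once.
The state is a dict: "clock": time; "qpos": joint angles; "qd": joint speeds; "tau": joint torques, N m; "eef_pos": TCP position; "tool_rot": TCP orientation; "force": force on the tool from outside, world axes, zero at the start; "torque": the same for the moment, N m; "width": finger opening in mm; "gripper_force": force on a finger pad.
Only numpy, scipy, OpenCV 4.12 (cv2) and the standard library are available. Lean on these libraries where they do the work, as an engineer would, in place of code of your own. Each camera call takes 0.05 s, during which the arm holds its last target. There are 200 camera calls.

## Working session

There is one attempt and no reset: what is moved stays moved. The work goes in short steps, Python scripts to look and compute and a tool call to move; the robot and the scene stay as the last step left them, time stands still between calls to the robot, and variables do not carry over. Pictures are saved under pics/ and viewed, at most 10 in all, crops included, and the job is handed in when it is done.

Besides the shell and the picture viewer there is one more tool, called after "Call:" in YAML: its name, and indented under it one key for each argument. carry_out: Moves the arm, as the interface text tells. Its arguments: {"type":"object","properties":{"deltas":{"type":"array"}},"required":["deltas"]}

```bash
ls; mkdir -p pics
python3 - <<'E'
from cell import ctrl
import cv2
for n in("side","top"):
    im=ctrl.get_image(n); cv2.imwrite(f"pics/{n}0.png",im[:,:,::-1]); c=ctrl.calibration(n); print(n,c)
print(ctrl.read_state(), ctrl.grip_depth)
E
```

```text
pics
side {'mtx': array([[527.90046635,   0.        , 312.36425615],
       [  0.        , 527.90046635, 248.38889995],
       [  0.        ,   0.        ,   1.        ]]), 'distortion': array([-0.10049354,  0.        ,  0.        ,  0.        ,  0.        ]), 'R': array([[ 0.78136315, -0.62392781,  0.01362747],
       [-0.29154978, -0.38424914, -0.87598591],
       [ 0.55178832,  0.68049003, -0.48214414]]), 't': array([-432.01690469,  339.8323765 , 1164.95433983])}
top {'mtx': array([[435.04639271,   0.        , 316.36758823],
       [  0.        , 435.04639271, 246.67585646],
       [  0.        ,   0.        ,   1.        ]]), 'distortion': array([-0.01792174,  0.        ,  0.        ,  0.        ,  0.        ]), 'R': array([[ 0.02629416, -0.99955364, -0.01418222],
       [-0.99905873, -0.02578622, -0.03488146],
       [ 0.03450019,  0.01508605, -0.99929082]]), 't': array([  -7.11946706,  569.53164225, 1262.75040553])}
{'clock': 0.1, 'qpos': array([-1.30776267,  0.62926419,  0.03844386,  1.51826955, -0.02699675,
        0.99632534, -0.01997583]), 'qd': array([ 4.64288378e-04, -5.89637106e-04,  3.48235736e-04, -2.06680401e-03,
       -7.66606503e-05, -7.25504408e-04,  1.17675614e-03]), 'tau': array([ 3.95959927e-03, -5.64544344e+01,  1.23063136e+00, -1.93977785e+01,
        1.12128735e-02,  5.36303764e-03,  1.16148968e-05]), 'eef_pos': array([209.69788532, 614.64176692, 230.47370881]), 'tool_rot': array([-3.13984426e+00,  2.06872904e-05,  2.81278564e+00]), 'force': array([ 0.09631857, -0.43294729, -0.60236413]), 'torque': array([-0.06048592, -0.05455597,  0.0031042 ]), 'gripper_force': 0.0, 'width': 85.69487895740887} 18.700000000000003
```

View pics/side0.png

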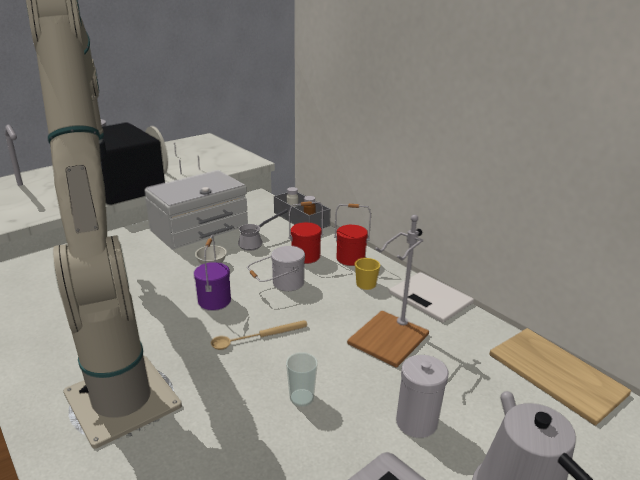

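View pics/top0.png

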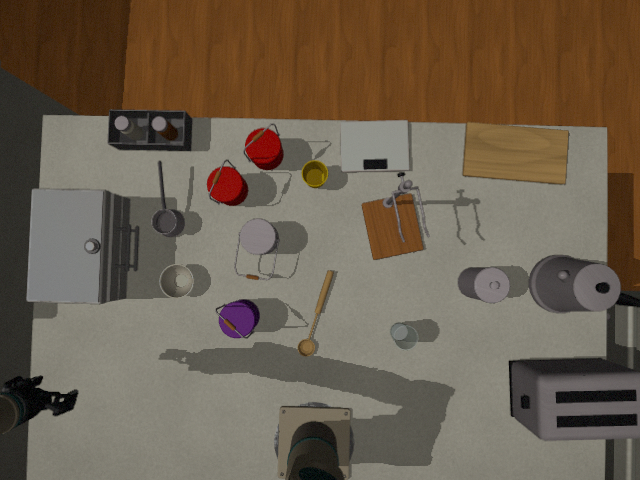

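Side view: the plain aluminium canister is at (288,268), with its folded bail's roller at (253,274). In the top view these are (258,237) and (252,277). The look-alikes are the red pots at side (306,243) and (351,245), the purple pot at (213,286), and the tall tin with a knob at (420,395). Only the grey one fits: short, aluminium, no knob and a bail folded down. The stand is at side (405,280) and top (395,225). I'll confirm this in one enlarged crop.

```bash
cat > h.py <<'E'
import numpy as np, cv2
from cell import ctrl
def ray(n,uv):
    c=ctrl.calibration(n); p=cv2.undistortPoints(np.float64([[uv]]),c["mtx"],c["distortion"])[0,0]
    R=np.array(c["R"]);return -R.T@c["t"], R.T@np.array([p[0],p[1],1.])
def onz(n,uv,z):
    o,d=ray(n,uv); return o+d*(z-o[2])/d[2]
def tri(a,b):
    (o1,d1),(o2,d2)=ray("side",a),ray("top",b)
    s=np.linalg.lstsq(np.c_[d1,-d2],o2-o1,rcond=None)[0]
    p,q=o1+s[0]*d1,o2+s[1]*d2
    return (p+q)/2,np.linalg.norm(p-q)
def proj(n,X):
    c=ctrl.calibration(n); return cv2.projectPoints(np.float64(X).reshape(-1,1,3),cv2.Rodrigues(np.array(c["R"]))[0],np.float64(c["t"]),c["mtx"],c["distortion"])[0][:,0]
E
python3 - <<'E'
from h import *
s=cv2.imread("pics/side0.png");t=cv2.imread("pics/top0.png")
a=cv2.resize(t[200:300,215:315],None,fx=4,fy=4,interpolation=cv2.INTER_CUBIC)
b=cv2.resize(t[165:265,350:450],None,fx=4,fy=4,interpolation=cv2.INTER_CUBIC)
c=cv2.resize(s[205:305,230:330],None,fx=2,fy=2,interpolation=cv2.INTER_CUBIC)
d=cv2.resize(s[205:305,360:460],None,fx=2,fy=2,interpolation=cv2.INTER_CUBIC)
cv2.imwrite("pics/crop.png",np.vstack([np.hstack([a,b]),np.hstack([c,d,np.zeros((200,400,3),np.uint8)])]))
def orange(im,x0,y0,x1,y1):
    h=cv2.cvtColor(im,cv2.COLOR_BGR2HSV)[y0:y1,x0:x1]
    m=cv2.inRange(h,(3,110,60),(22,255,255)); ys,xs=np.nonzero(m)
    return xs.mean()+x0,ys.mean()+y0,len(xs)
r1=orange(s,240,262,268,285);r2=orange(t,235,265,270,290);print(r1,r2)
print("roller",tri(r1[:2],r2[:2]))
g=cv2.medianBlur(cv2.cvtColor(t,cv2.COLOR_BGR2GRAY)[205:270,225:295],3)
C=cv2.HoughCircles(cv2.resize(g,None,fx=4,fy=4,interpolation=cv2.INTER_CUBIC),cv2.HOUGH_GRADIENT,1,100,param1=80,param2=20,minRadius=60,maxRadius=90);print(C)
for q in C[0]:
    uv=((q[0]+.5)/4-.5+225,(q[1]+.5)/4-.5+205); print(uv,q[2]/4,onz("top",uv,104))
E
```

```text
(np.float64(252.72727272727272), np.float64(273.45454545454544), 22) (np.float64(251.875), np.float64(276.8), 40)
roller (array([478.73135807, 185.09867723,  64.70691532]), np.float64(0.29406679286805304))
NoneTraceback (most recent call last):
  File "<stdin>", line 16, in <module>
TypeError: 'NoneType' object is not subscriptable
```

View pics/crop.png

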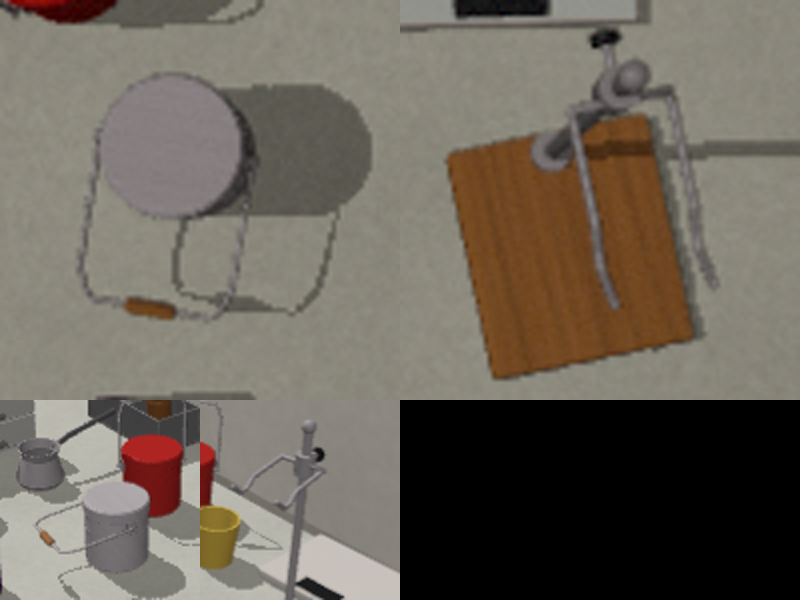

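The crop confirms it: a grey lid centred at crop (171,145), bail folded toward −x with the orange roller at (150,307), no knob. The stand's prong tips are at (615,307) and (713,286). Its board corners are at (449,157), (645,115), (693,338) and (495,378).

Run:
```python
from h import *
T=lambda x,y:((x-400+.5)/4-.5+350,(y+.5)/4-.5+165)
A=lambda x,y:((x+.5)/4-.5+215,(y+.5)/4-.5+200)
S=lambda x,y:((x-200+.5)/2-.5+360,(y-400+.5)/2-.5+205)
np.set_printoptions(precision=1,suppress=True)
lid=onz("top",A(171,145),104);print("lid",lid,"w",np.linalg.norm(onz("top",A(99,145),104)-onz("top",A(243,145),104)))
r=np.array([478.7,185.1,64.7]);d=lid-r;print("roller->lid",d,np.hypot(*d[:2]),"yaw",np.degrees(np.arctan2(d[1],d[0])))
pc=np.array([onz("top",A(*q),16-16+16) for q in [(0,0)]])
bc=np.array([onz("top",T(*q),16) for q in [(449,157),(645,115),(693,338),(495,378)]]);print("board",bc,bc.mean(0),np.linalg.norm(np.diff(bc,axis=0),axis=1))
e=(bc[0]+bc[1]-bc[2]-bc[3])/2;print("board x yaw",np.degrees(np.arctan2(e[1],e[0])))
for n,a,b in [("tipL",(238,490),(615,307)),("tipR",(277,507),(713,286)),("cbL",(305,462),(574,110)),("cbR",(322,470),(672,92)),("post",(309,426),(632,76))]:
    print(n,*tri(S(*a),T(*b)))
print("post333",onz("top",T(632,76),333),"base",onz("top",T(553,152),16))
h=cv2.cvtColor(cv2.imread("pics/top0.png"),cv2.COLOR_BGR2HSV)[265:290,235:270]
ys,xs=np.nonzero(cv2.inRange(h,(3,110,60),(22,255,255)))
v=cv2.fitLine(np.float32(np.c_[xs,ys]),2,0,.01,.01).ravel();p=np.array([xs.mean()+235,ys.mean()+265])
q=onz("top",p+10*v[:2],64.7)-onz("top",p-10*v[:2],64.7);print("roller dir deg",np.degrees(np.arctan2(q[1],q[0])))
```

```text
lid [591.5 167.3 104. ] w 98.08998046861316
roller->lid [112.8 -17.8  39.3] 114.18559640839587 yaw -8.950642940085281
board [[ 697.7 -121.8   16. ]
 [ 732.  -264.    16. ]
 [ 570.2 -301.8   16. ]
 [ 537.4 -158.8   16. ]] [ 634.3 -211.6   16. ] [146.2 166.2 146.6]
board x yaw 13.066634546256942
tipL [ 580.4 -199.   278.1] 7.360444373854576
tipR [ 592.  -253.6  276.7] 1.7888326726291495
cbL [ 702.4 -181.6  267.4] 25.953446464116972
cbR [ 702.4 -226.4  277.4] 2.1182949559491564
post [ 703.8 -195.6  323.4] 1.3067580367018186
post333 [ 701.6 -193.3  333. ] base [ 703.2 -197.5   16. ]
roller dir deg -99.70696863232313
```

Call:
carry_out:
  deltas: [0, 0, 10, 0, 0, 0, 0, 0, 0, 10, 0, 0, 0, 0, 0, 0, 10, 0, 0, 0, 0, 0, 0, 10, 0, 0, 0, 0, 0, 0, 10, 0, 0, 0, 0, 0, 0, 10, 0, 0, 0, 0, 0, 0, 10, 0, 0, 0, 0, 0, 0, 10.5, 0, 0, 0, 0, 0, 0, 0, 0, 0, 0, 0]

```text
clock: 1.23
eef_pos: [209.5, 615.0, 230.7]
tool_rot: [3.141, 0.001, 1.41]
force: [0.0, 0.4, 0.2]
width: 43.0
gripper_force: 0.0
```

```bash
cat >> h.py <<'E'
from scipy.spatial.transform import Rotation as Ro
def todo(pos,yaw):
    "tool-frame shift (m) and turn (deg) from the measured pose to pos (TCP, mm), pointing down, yaw deg"
    s=ctrl.read_state(); R=Ro.from_euler('xyz',s["tool_rot"]); G=Ro.from_euler('xyz',[180,0,yaw],degrees=True)
    print("t",round(s["clock"],2),"tcp",s["eef_pos"].round(1),"rpy",np.degrees(s["tool_rot"]).round(1),"F",s["force"].round(1),"w",round(s["width"],1),"g",round(s["gripper_force"],1))
    print(" shift",(R.inv().apply(np.array(pos)-s["eef_pos"])/1000).round(4)," turn",np.degrees((R.inv()*G).as_rotvec()).round(1))
E
python3 - <<'E'
from h import *
print("purple roller",tri((209,242),(231,325)))
todo([480,185.6,230],80.7)
E
```

```text
purple roller (array([362.4487545 , 212.62387935, 193.77777643]), np.float64(0.9002676557817166))
t 1.23 tcp [209.5 615.  230.7] rpy [1.80e+02 1.00e-01 8.08e+01] F [0.  0.4 0.2] w 43.0 g 0.0
 shift [-0.3805  0.3358  0.0013]  turn [0.  0.1 0.1]
```

Call:
carry_out:
  deltas: [0, 0, 0, -0.032, 0.028, 0, 0, 0, 0, 0, -0.032, 0.028, 0, 0, 0, 0, 0, -0.032, 0.028, 0, 0, 0, 0, 0, -0.032, 0.028, 0, 0, 0, 0, 0, -0.032, 0.028, 0, 0, 0, 0, 0, -0.032, 0.028, 0, 0, 0, 0, 0, -0.032, 0.028, 0, 0, 0, 0, 0, -0.032, 0.028, 0, 0, 0, 0, 0, -0.032, 0.028, 0, 0, 0, 0, 0, -0.032, 0.028, 0, 0, 0, 0, 0, -0.032, 0.028, 0, 0, 0, 0, 0, -0.029, 0.028, 0, 0]

```text
clock: 2.72
eef_pos: [480.1, 183.4, 231.4]
tool_rot: [-3.142, -0.0, 1.412]
force: [0.7, 0.0, 0.5]
width: 42.9
gripper_force: 0.0
```

Call:
carry_out:
  deltas: [0, 0, 0, 0, 0, 0.03, 0, 0, 0, 0, 0, 0, 0.03, 0, 0, 0, 0, 0, 0, 0.03, 0, 0, 0, 0, 0, 0, 0.03, 0, 0, 0, 0, 0, 0, 0, 0]

```text
clock: 3.35
eef_pos: [478.0, 184.2, 109.7]
tool_rot: [-3.138, 0.002, 1.41]
force: [-0.4, 0.0, 0.2]
width: 42.4
gripper_force: 0.0
```

Run:
```python
from h import *
todo([480,185.6,46],80.7)
s=ctrl.get_image("side")[:,:,::-1];t=ctrl.get_image("top")[:,:,::-1]
cv2.imwrite("pics/hov.png",np.hstack([cv2.resize(s[150:350,130:330],(400,400)),cv2.resize(t[180:380,170:370],(400,400))]))
```

```text
t 3.35 tcp [478.  184.2 109.7] rpy [-1.798e+02  1.000e-01  8.080e+01] F [-0.4  0.   0.2] w 42.4 g 0.0
 shift [0.0018 0.002  0.0637]  turn [-0.2  0.1  0.1]
```

View pics/hov.png

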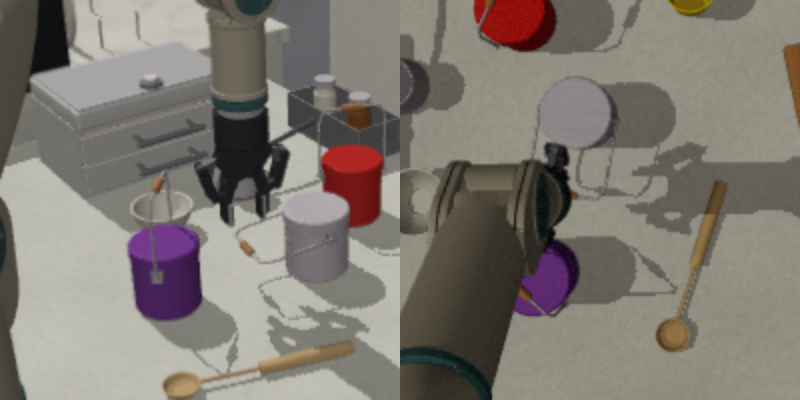

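The crop shows the gripper above the folded roller (left panel, (248,248)), well clear of the purple pot and with the wrist high. Next: descend and close.

Call:
carry_out:
  deltas: [0, 0, 0, 0, 0.001, 0.016, 0, 0, 0, 0, 0, 0.001, 0.016, 0, 0, 0, 0, 0, 0, 0.016, 0, 0, 0, 0, 0, 0, 0.016, 0, 0, 0, 0, 0, 0, 0, 0, 0, 0, 0, 0, 0, 0, 1, 0, 0, 0, 0, 0, 0, 1, 0, 0, 0, 0, 0, 0, 1, 0, 0, 0, 0, 0, 0, 1, 0, 0, 0, 0, 0, 0, 1, 0, 0, 0, 0, 0, 0, 1]

```text
clock: 4.82
eef_pos: [481.3, 184.6, 47.3]
tool_rot: [-3.141, -0.0, 1.408]
force: [-2.2, 1.3, 0.0]
width: 10.2
gripper_force: 58.4
```

Run:
```python
from h import *
todo([480,185.6,46],80.7)
t=cv2.imread("pics/top0.png")
import math
P=np.array([591.5,167.3]);c,s=math.cos(math.radians(-9.3)),math.sin(math.radians(-9.3))
a0=1.69; p=None
for a in np.linspace(a0,0,25):
    q=np.array([-114*math.sin(a),114*math.cos(a)])
    if p is not None: print((q-p).round(1).tolist(),end=" ")
    p=q
```

```text
t 4.83 tcp [481.3 184.6  47.3] rpy [-180.    -0.    80.7] F [-2.2  1.3  0. ] w 10.2 g 58.4
 shift [ 0.0008 -0.0015  0.0013]  turn [-0. -0. -0.]
[-0.7, 8.0] [-0.1, 8.0] [0.5, 8.0] [1.0, 8.0] [1.6, 7.9] [2.1, 7.7] [2.7, 7.6] [3.2, 7.4] [3.7, 7.1] [4.2, 6.8] [4.7, 6.5] [5.1, 6.2] [5.5, 5.8] [5.9, 5.4] [6.3, 5.0] [6.6, 4.5] [6.9, 4.0] [7.2, 3.5] [7.4, 3.0] [7.6, 2.5] [7.8, 2.0] [7.9, 1.4] [8.0, 0.8] [8.0, 0.3]
```

Call:
carry_out:
  deltas: [0, 0, 0, 0, -0.0007, -0.008, 1, 0, 0, 0, 0, -0.0001, -0.008, 1, 0, 0, 0, 0, 0.0005, -0.008, 1, 0, 0, 0, 0, 0.001, -0.008, 1, 0, 0, 0, 0, 0.0016, -0.0079, 1, 0, 0, 0, 0, 0.0021, -0.0077, 1, 0, 0, 0, 0, 0.0027, -0.0076, 1, 0, 0, 0, 0, 0.0032, -0.0074, 1, 0, 0, 0, 0, 0, 0, 1]

```text
clock: 5.95
eef_pos: [492.2, 182.8, 110.5]
tool_rot: [3.141, -0.001, 1.408]
force: [-3.0, 1.3, 0.6]
width: 9.9
gripper_force: 58.5
```

Run:
```python
from h import *
todo([591.5,167.3,173],80.7)
s=ctrl.get_image("side")[:,:,::-1];t=ctrl.get_image("top")[:,:,::-1]
cv2.imwrite("pics/arc.png",np.hstack([cv2.resize(s[150:350,180:380],(400,400)),cv2.resize(t[150:350,150:350],(400,400))]))
```

```text
t 5.95 tcp [492.2 182.8 110.5] rpy [180.   -0.   80.6] F [-3.   1.3  0.6] w 9.9 g 58.5
 shift [ 0.0008  0.1006 -0.0624]  turn [ 0.  -0.  -0.1]
```

View pics/arc.png

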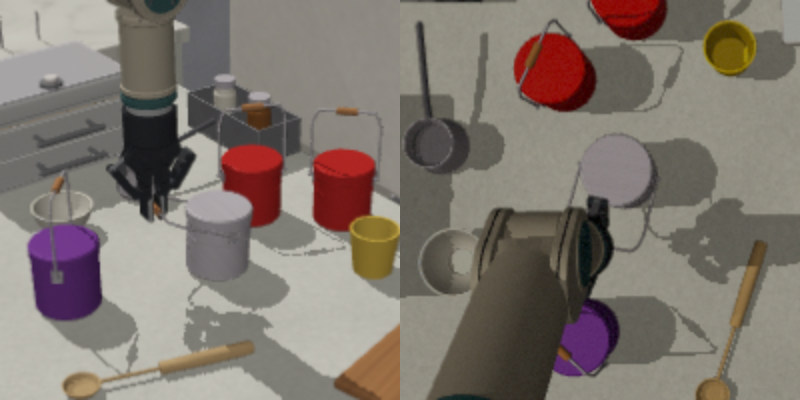

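Left panel: the roller is held between the fingertips at about (155,208), the bail is partly raised and the canister is still standing. I'll continue the arc.

Call:
carry_out:
  deltas: [0, 0, 0, 0, 0.0037, -0.0071, 1, 0, 0, 0, 0, 0.0042, -0.0068, 1, 0, 0, 0, 0, 0.0047, -0.0065, 1, 0, 0, 0, 0, 0.0051, -0.0062, 1, 0, 0, 0, 0, 0.0055, -0.0058, 1, 0, 0, 0, 0, 0.0059, -0.0054, 1, 0, 0, 0, 0, 0.0063, -0.005, 1, 0, 0, 0, 0, 0.0066, -0.0045, 1, 0, 0, 0, 0, 0, 0, 1]

```text
clock: 7.18
eef_pos: [534.0, 176.6, 158.5]
tool_rot: [3.141, -0.002, 1.408]
force: [-5.6, 2.9, 10.3]
width: 10.1
gripper_force: 59.6
```

Run:
```python
from h import *
todo([591.5,167.3,173],80.7)
```

```text
t 7.17 tcp [534.  176.6 158.5] rpy [ 1.80e+02 -1.00e-01  8.07e+01] F [-5.6  2.9 10.3] w 10.1 g 59.6
 shift [ 0.0001  0.0583 -0.0145]  turn [ 0.  -0.1 -0. ]
```

Call:
carry_out:
  deltas: [0, 0, 0, 0, 0, -0.003, 1, 0, 0, 0, 0, 0, 0, 1]

```text
clock: 7.42
eef_pos: [534.8, 175.4, 160.4]
tool_rot: [3.139, -0.0, 1.407]
force: [0.8, 0.6, -1.8]
width: 10.1
gripper_force: 58.5
```

Call:
carry_out:
  deltas: [0, 0, 0, 0, 0.0069, -0.004, 1, 0, 0, 0, 0, 0.0072, -0.0035, 1, 0, 0, 0, 0, 0.0074, -0.003, 1, 0, 0, 0, 0, 0.0076, -0.0025, 1, 0, 0, 0, 0, 0, 0, 1]

```text
clock: 8.05
eef_pos: [562.6, 170.8, 173.4]
tool_rot: [3.141, 0.0, 1.407]
force: [0.1, -0.8, -2.5]
width: 10.1
gripper_force: 58.7
```

Call:
carry_out:
  deltas: [0, 0, 0, 0, 0.0077, -0.0016, 1, 0, 0, 0, 0, 0.0078, -0.001, 1, 0, 0, 0, 0, 0.0078, -0.0006, 1, 0, 0, 0, 0, 0.006, 0, 1, 0, 0, 0, 0, 0, 0, 1, 0, 0, 0, 0, 0, 0, 1]

```text
clock: 8.8
eef_pos: [590.4, 166.5, 176.2]
tool_rot: [-3.141, 0.0, 1.408]
force: [-0.0, 0.2, -4.0]
width: 10.0
gripper_force: 58.4
```

Run:
```python
from h import *
todo([591.5,167.3,176],80.7)
s=ctrl.get_image("side")[:,:,::-1];t=ctrl.get_image("top")[:,:,::-1]
cv2.imwrite("pics/up.png",np.hstack([cv2.resize(s[150:350,180:380],(400,400)),cv2.resize(t[150:350,150:350],(400,400))]))
```

```text
t 8.8 tcp [590.4 166.5 176.2] rpy [-180.     0.    80.7] F [-0.   0.2 -4. ] w 10.0 g 58.4
 shift [0.001  0.0009 0.0002]  turn [-0.  0. -0.]
```

View pics/up.png

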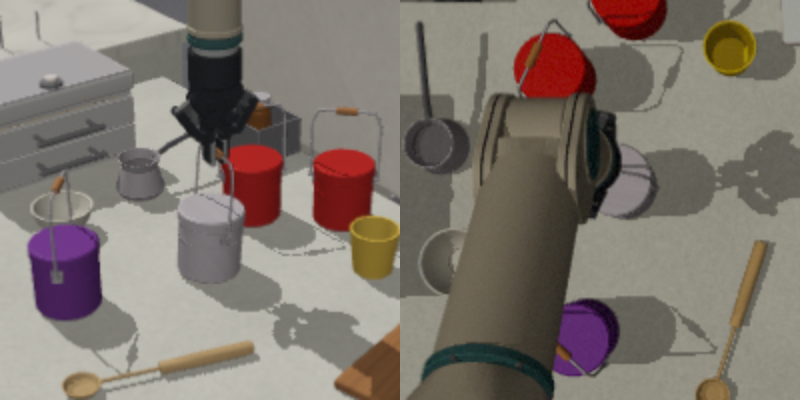

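The bail is upright, with the roller between the fingers at left panel (218,155), and the canister is standing below it at (210,240). I'll relax 1.5 mm and hold, then lift.

Call:
carry_out:
  deltas: [0, 0, 0, 0, 0, 0.0015, 1, 0, 0, 0, 0, 0, 0, 1, 0, 0, 0, 0, 0, 0, 1, 0, 0, 0, 0, 0, 0, 1]

```text
clock: 9.4
eef_pos: [590.8, 166.4, 174.9]
tool_rot: [-3.142, 0.0, 1.408]
force: [-0.7, -0.2, -4.8]
width: 9.8
gripper_force: 58.4
```

Call:
carry_out:
  deltas: [0, 0, 0, 0, 0, -0.004, 1, 0, 0, 0, 0, 0, -0.006, 1, 0, 0, 0, 0, 0, -0.01, 1, 0, 0, 0, 0, 0, -0.014, 1, 0, 0, 0, 0, 0, -0.014, 1, 0, 0, 0, 0, 0, -0.014, 1, 0, 0, 0, 0, 0, -0.014, 1, 0, 0, 0, 0, 0, -0.014, 1, 0, 0, 0, 0, 0, -0.014, 1, 0, 0, 0, 0, 0, -0.01, 1, 0, 0, 0, 0, 0, -0.006, 1, 0, 0, 0, 0, 0, 0, 1]

```text
clock: 10.9
eef_pos: [590.9, 166.5, 295.2]
tool_rot: [3.141, -0.0, 1.408]
force: [0.1, -0.8, -5.4]
width: 10.1
gripper_force: 58.4
```

Run:
```python
from h import *
todo([611,-219,310],103)
```

```text
t 10.9 tcp [590.9 166.5 295.2] rpy [180.   -0.   80.7] F [ 0.1 -0.8 -5.4] w 10.1 g 58.4
 shift [-0.3771  0.0824 -0.0149]  turn [  0.   -0.  -22.3]
```

The canister is lifted. The prongs must enter the bail from the front, so I'll turn first and then go to a point 90 mm in front of the dips, with the roller at about 312 mm. That puts the wire above the tips (about 277) and the lid below the prongs.

Call:
carry_out:
  deltas: [0, 0, -1, 0, 0, 0, 1, 0, 0, -2, -0.004, -0.002, 0, 1, 0, 0, -3, -0.008, -0.003, 0, 1, 0, 0, -3, -0.012, -0.005, 0, 1, 0, 0, -3, -0.015, -0.006, 0, 1, 0, 0, -3, -0.015, -0.006, 0, 1, 0, 0, -3, -0.015, -0.006, 0, 1, 0, 0, -2.5, -0.015, -0.006, 0, 1, 0, 0, -1.8, -0.015, -0.006, 0, 1, 0, 0, 0, -0.015, -0.006, 0, 1, 0, 0, 0, -0.015, -0.006, 0, 1, 0, 0, 0, -0.015, -0.006, 0, 1]

```text
clock: 12.4
eef_pos: [548.5, 17.2, 294.9]
tool_rot: [-3.141, 0.0, 1.797]
force: [-0.4, 1.6, -4.5]
width: 9.9
gripper_force: 58.4
```

Call:
carry_out:
  deltas: [0, 0, 0, -0.015, -0.007, 0, 1, 0, 0, 0, -0.015, -0.007, 0, 1, 0, 0, 0, -0.015, -0.007, 0, 1, 0, 0, 0, -0.015, -0.007, 0, 1, 0, 0, 0, -0.015, -0.007, 0, 1, 0, 0, 0, -0.015, -0.007, 0, 1, 0, 0, 0, -0.015, -0.007, 0, 1, 0, 0, 0, -0.015, -0.007, 0, 1, 0, 0, 0, -0.015, -0.007, 0, 1, 0, 0, 0, -0.012, -0.005, 0, 1, 0, 0, 0, -0.008, -0.003, 0, 1, 0, 0, 0, 0, 0, 0, 1]

```text
clock: 13.9
eef_pos: [514.2, -149.6, 294.9]
tool_rot: [3.142, 0.0, 1.796]
force: [0.6, -0.6, -4.5]
width: 10.0
gripper_force: 58.5
```

Run:
```python
from h import *
todo([523,-239,295],103)
```

```text
t 13.9 tcp [ 514.2 -149.6  294.9] rpy [180.    0.  102.9] F [ 0.6 -0.6 -4.5] w 10.0 g 58.5
 shift [-0.0892 -0.0114 -0.0001]  turn [ 0.   0.  -0.1]
```

Call:
carry_out:
  deltas: [0, 0, 0, -0.007, -0.001, 0, 1, 0, 0, 0, -0.012, -0.001, 0, 1, 0, 0, 0, -0.013, -0.001, 0, 1, 0, 0, 0, -0.013, -0.001, 0, 1, 0, 0, 0, -0.013, -0.001, 0, 1, 0, 0, 0, -0.013, -0.001, 0, 1, 0, 0, 0, -0.012, -0.001, 0, 1, 0, 0, 0, -0.006, -0.001, 0, 1, 0, 0, 0, 0, 0, 0, 1, 0, 0, 0, 0, 0, 0, 1]

```text
clock: 15.15
eef_pos: [526.4, -236.5, 294.8]
tool_rot: [-3.142, -0.001, 1.798]
force: [-0.3, 0.3, -4.8]
width: 9.6
gripper_force: 58.5
```

Run:
```python
from h import *
todo([611,-219,295],103)
s=ctrl.get_image("side")[:,:,::-1];t=ctrl.get_image("top")[:,:,::-1]
cv2.imwrite("pics/front.png",np.hstack([cv2.resize(s[200:360,270:430],(400,400),interpolation=3),cv2.resize(t[165:265,350:450],(400,400),interpolation=3)]))
```

```text
t 15.15 tcp [ 526.4 -236.5  294.8] rpy [-1.80e+02 -1.00e-01  1.03e+02] F [-0.3  0.3 -4.8] w 9.6 g 58.5
 shift [-0.002   0.0863 -0.0002]  turn [-0.  -0.1 -0. ]
```

View pics/front.png

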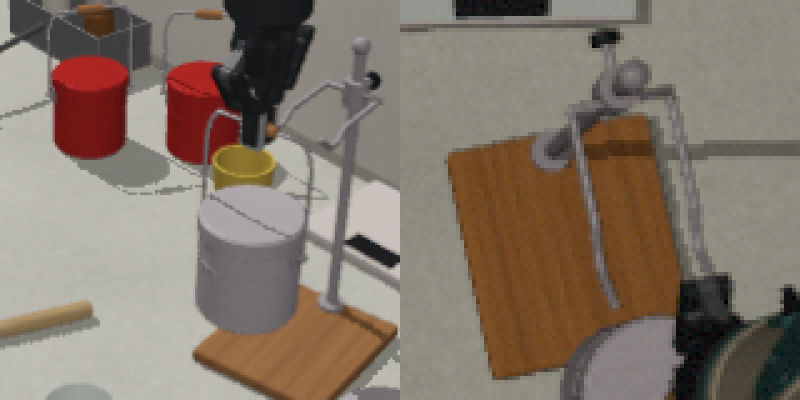

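Left panel: the canister hangs level from the gripper in front of the stand, lid at (250,215). The prong tips in the right panel, (615,305) and (710,275), are ahead of it. Next I'll advance slowly.

Call:
carry_out:
  deltas: [0, 0, 0, -0.001, 0.004, 0, 1, 0, 0, 0, -0.001, 0.007, 0, 1, 0, 0, 0, 0, 0.009, 0, 1, 0, 0, 0, 0, 0.009, 0, 1, 0, 0, 0, 0, 0.009, 0, 1, 0, 0, 0, 0, 0.009, 0, 1, 0, 0, 0, 0, 0.007, 0, 1, 0, 0, 0, 0, 0.004, 0, 1, 0, 0, 0, 0, 0, 0, 1]

```text
clock: 16.38
eef_pos: [583.5, -226.1, 294.8]
tool_rot: [-3.141, -0.0, 1.797]
force: [-1.2, -0.6, -4.3]
width: 9.9
gripper_force: 58.4
```

Call:
carry_out:
  deltas: [0, 0, 0, 0, 0.003, 0, 1, 0, 0, 0, 0, 0.005, 0, 1, 0, 0, 0, 0, 0.006, 0, 1, 0, 0, 0, 0, 0.006, 0, 1, 0, 0, 0, 0, 0.005, 0, 1, 0, 0, 0, 0, 0.003, 0, 1, 0, 0, 0, 0, 0, 0, 1, 0, 0, 0, 0, 0, 0, 1]

```text
clock: 17.38
eef_pos: [610.4, -220.1, 294.9]
tool_rot: [-3.141, -0.0, 1.797]
force: [-0.0, 1.1, -4.7]
width: 10.1
gripper_force: 58.4
```

Run:
```python
from h import *
todo([611,-219,245],103)
s=ctrl.get_image("side")[:,:,::-1];t=ctrl.get_image("top")[:,:,::-1]
cv2.imwrite("pics/over.png",np.hstack([cv2.resize(s[195:295,345:445],(400,400),interpolation=3),cv2.resize(t[165:265,350:450],(400,400),interpolation=3)]))
```

```text
t 17.38 tcp [ 610.4 -220.1  294.9] rpy [-180.    -0.   102.9] F [-0.   1.1 -4.7] w 10.1 g 58.4
 shift [0.0009 0.0008 0.0499]  turn [-0.  -0.  -0.1]
```

View pics/over.png

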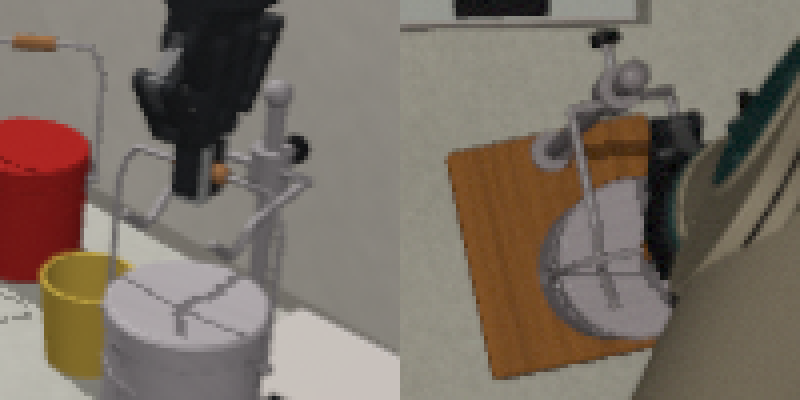

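The right panel shows the wire crossing the left prong at about (603,265), where the dip lies (26 mm ≈ 45 px behind the tip at (615,307)). The left panel shows both prongs passing through the bail. I'll lower gently while watching the force.

Call:
carry_out:
  deltas: [0, 0, 0, 0, 0, 0.003, 1, 0, 0, 0, 0, 0, 0.005, 1, 0, 0, 0, 0, 0, 0.005, 1, 0, 0, 0, 0, 0, 0.005, 1, 0, 0, 0, 0, 0, 0.005, 1, 0, 0, 0, 0, 0, 0.004, 1, 0, 0, 0, 0, 0, 0.003, 1, 0, 0, 0, 0, 0, 0, 1]

```text
clock: 18.48
eef_pos: [610.6, -219.9, 264.6]
tool_rot: [-3.141, -0.0, 1.797]
force: [-0.1, -0.4, -5.2]
width: 9.9
gripper_force: 58.4
```

Call:
carry_out:
  deltas: [0, 0, 0, 0, 0, 0.002, 1, 0, 0, 0, 0, 0, 0.002, 1, 0, 0, 0, 0, 0, 0.002, 1, 0, 0, 0, 0, 0, 0, 1, 0, 0, 0, 0, 0, 0, 1]

```text
clock: 19.1
eef_pos: [610.7, -220.0, 258.9]
tool_rot: [3.142, 0.0, 1.797]
force: [-0.5, 0.3, -4.4]
width: 10.0
gripper_force: 58.4
```

Call:
carry_out:
  deltas: [0, 0, 0, 0, 0, 0.0015, 1, 0, 0, 0, 0, 0, 0.0015, 1, 0, 0, 0, 0, 0, 0.001, 1, 0, 0, 0, 0, 0, 0, 1, 0, 0, 0, 0, 0, 0, 1]

```text
clock: 19.73
eef_pos: [610.7, -220.0, 254.9]
tool_rot: [3.142, 0.0, 1.797]
force: [-0.7, -0.1, -4.4]
width: 10.0
gripper_force: 58.4
```

Call:
carry_out:
  deltas: [0, 0, 0, 0, 0, 0.0015, 1, 0, 0, 0, 0, 0, 0.0015, 1, 0, 0, 0, 0, 0, 0, 1, 0, 0, 0, 0, 0, 0, 1]

```text
clock: 20.23
eef_pos: [611.0, -220.1, 253.1]
tool_rot: [3.14, 0.001, 1.797]
force: [-2.4, 1.4, 5.5]
width: 9.7
gripper_force: 59.6
```

Call:
carry_out:
  deltas: [0, 0, 0, 0, 0, -0.001, 1, 0, 0, 0, 0, 0, 0, 1]

```text
clock: 20.48
eef_pos: [610.9, -220.1, 253.2]
tool_rot: [3.141, 0.0, 1.797]
force: [-1.4, 0.4, 3.4]
width: 10.1
gripper_force: 59.4
```

Run:
```python
from h import *
todo([611,-219,245],103)
s=ctrl.get_image("side")[:,:,::-1];t=ctrl.get_image("top")[:,:,::-1]
cv2.imwrite("pics/seat.png",np.hstack([cv2.resize(s[205:275,365:435],(420,420),interpolation=3),cv2.resize(t[185:245,380:440],(360,360),interpolation=3)[:, :] if 0 else cv2.resize(t[180:250,375:438],(378,420),interpolation=3)]))
```

```text
t 20.48 tcp [ 610.9 -220.1  253.2] rpy [180.   0. 103.] F [-1.4  0.4  3.4] w 10.1 g 59.4
 shift [0.0011 0.0003 0.0082]  turn [ 0.  0. -0.]
```

View pics/seat.png

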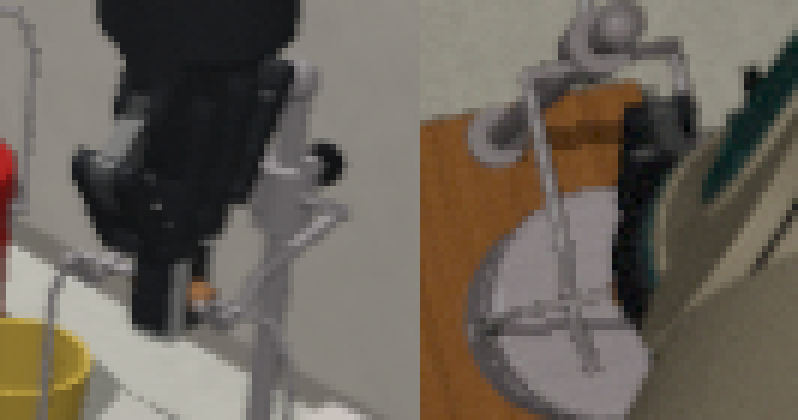

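Right panel: the wire crosses the left prong at (572,308), about 23 mm behind the tip end at (592,365), so it is in the dip. The contact height (rod top ≈ 269) also matches the crossbar height I measured (276 centre − 7). I'll unload slightly, then open and retreat upward.

Call:
carry_out:
  deltas: [0, 0, 0, 0, 0, -0.0005, 1, 0, 0, 0, 0, 0, 0, 1, 0, 0, 0, 0, 0, 0, 0.8, 0, 0, 0, 0, 0, 0, 0.6, 0, 0, 0, 0, 0, 0, 0.4, 0, 0, 0, 0, 0, 0, 0.2, 0, 0, 0, 0, 0, 0, 0.2, 0, 0, 0, 0, 0, 0, 0.2]

```text
clock: 21.58
eef_pos: [610.7, -220.0, 253.4]
tool_rot: [3.142, 0.0, 1.797]
force: [-0.4, -0.8, 0.2]
width: 34.1
gripper_force: 0.0
```

Call:
carry_out:
  deltas: [0, 0, 0, 0, 0, -0.004, 0.2, 0, 0, 0, 0, 0, -0.008, 0.2, 0, 0, 0, 0, 0, -0.01, 0.2, 0, 0, 0, 0, 0, -0.012, 0.2, 0, 0, 0, 0, 0, -0.012, 0.2, 0, 0, 0, 0, 0, -0.014, 0.2, 0, 0, 0, 0, 0, -0.014, 0.2, 0, 0, 0, 0, 0, -0.014, 0.2, 0, 0, 0, 0, 0, -0.014, 0.2, 0, 0, 0, 0, 0, -0.01, 0.2, 0, 0, 0, 0, 0, 0, 0.2]

```text
clock: 22.95
eef_pos: [611.0, -220.2, 366.3]
tool_rot: [3.14, 0.001, 1.797]
force: [0.6, -0.5, -0.2]
width: 34.3
gripper_force: 0.0
```

Call:
carry_out:
  deltas: [0, 0, 0, 0, -0.03, 0, 0.2, 0, 0, 0, 0, -0.03, 0, 0.2, 0, 0, 0, 0, -0.03, 0, 0.2, 0, 0, 0, 0, -0.03, 0, 0.2, 0, 0, 0, 0, -0.03, 0, 0.2, 0, 0, 0, 0, 0, 0, 0.2, 0, 0, 0, 0, 0, 0, 0.2, 0, 0, 0, 0, 0, 0, 0.2]

```text
clock: 23.95
eef_pos: [465.4, -253.0, 365.0]
tool_rot: [-3.141, -0.0, 1.798]
force: [-0.4, 0.4, 0.5]
width: 34.2
gripper_force: 0.0
```

Run:
```python
from h import *
todo([611,-219,245],103)
s=ctrl.get_image("side")[:,:,::-1];t=ctrl.get_image("top")[:,:,::-1]
cv2.imwrite("pics/end.png",np.hstack([cv2.resize(s[205:345,330:470],(400,400),interpolation=3),cv2.resize(t[165:265,350:450],(400,400),interpolation=3)]))
```

```text
t 23.95 tcp [ 465.4 -253.   365. ] rpy [-180.   -0.  103.] F [-0.4  0.4  0.5] w 34.2 g 0.0
 shift [0.0003 0.1495 0.12  ]  turn [-0. -0.  0.]
```

View pics/end.png

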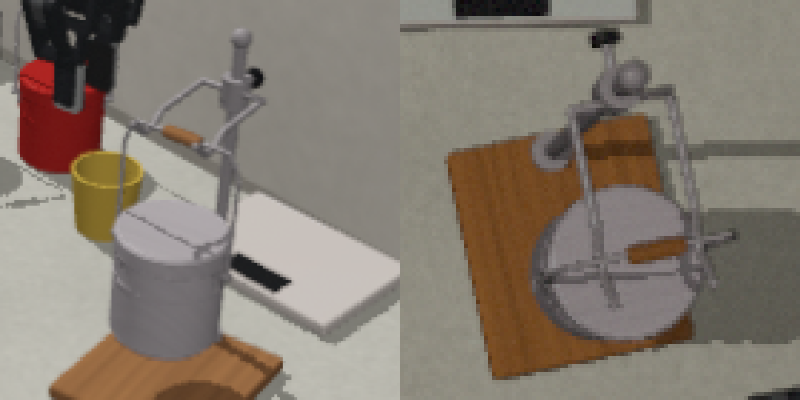

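The canister hangs level. In the right panel the wire runs from (545,280) to (735,235), about 3° from square, and the roller's middle at (657,250) is about 4 mm off centre. The gripper is well clear. I'll let it settle briefly and hand in.

Call:
carry_out:
  deltas: [0, 0, 0, 0, 0, 0, 0.2, 0, 0, 0, 0, 0, 0, 0.2, 0, 0, 0, 0, 0, 0, 0.2, 0, 0, 0, 0, 0, 0, 0.2, 0, 0, 0, 0, 0, 0, 0.2, 0, 0, 0, 0, 0, 0, 0.2, 0, 0, 0, 0, 0, 0, 0.2, 0, 0, 0, 0, 0, 0, 0.2]

```text
clock: 25.05
eef_pos: [464.5, -253.6, 365.4]
tool_rot: [3.142, -0.0, 1.797]
force: [0.3, 0.3, -0.3]
width: 33.9
gripper_force: 0.0
```

```bash
python3 -c "
from cell import ctrl
print(ctrl.finish_job())"
```

```text
the job is handed in; nothing more can be done
None
```

The canister hangs by its upright bail in both dips of the stand, let go and level in the last pictures, and I handed the job in at about 25 s of the 72 s; the hand-in gave no verdict.

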